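# Put the spice jars away in two neat rows

## Task

Put the two tall jars and the two squat tins from the bench onto the two-step rack: tall jars in one straight row with the tall jar already on the upper step, squat tins in one straight row with the tin already on the lower step, each row along the middle line of its step and every neighbour less than a finger's width (about 15 mm) from the next, all standing upright. Set them down rather than dropping them, leave the jar and tin already on the rack where they are, and do not disturb the pepper mill, ramekin, mug of skewers or canister.

Things in the scene. Friction and masses are not known exactly. Their poses are not given: they have to be found in the camera images.
- rack: fixed two-step wooden rack, 240 (x) by 324 (y) mm. Origin on the bench under its centre; x runs from low front to high back, y along the steps. Lower step: top 20 mm above bench, x -120 to 0, middle line x=-60 mm. Upper: top 60 mm, x 0 to 120, middle line x=60 mm. Both y -150 to 150 mm, between end cheeks 12 mm thick rising 15 mm above each step; no front or back lip, riser at x=0
- tall_a_c (a point): upright round brushed-steel jar with a flat pale wooden lid, diameter 46 mm, height 95 mm, about 0.16 kg; stands loose on the bench. The point is its centre, half-way up (47.5 mm above its underside); z is its upright axis
- tall_b_c (a point): upright round brushed-steel jar with a flat pale wooden lid, diameter 46 mm, height 95 mm, about 0.16 kg; stands loose on the bench. The point is its centre, half-way up (47.5 mm above its underside); z is its upright axis
- tall_shelved_c (a point): upright round brushed-steel jar with a flat pale wooden lid, diameter 46 mm, height 95 mm, about 0.16 kg; already stands on the middle line of the rack's upper step, anywhere within 90 mm of its mid-width, loose. The point is its centre, half-way up (47.5 mm above its underside); z is its upright axis
- tin_a_c (a point): squat upright round brushed-steel tin with a flat pale wooden lid, diameter 50 mm, height 62 mm, about 0.12 kg; stands loose on the bench. The point is its centre, half-way up (31 mm above its underside); z is its upright axis
- tin_b_c (a point): squat upright round brushed-steel tin with a flat pale wooden lid, diameter 50 mm, height 62 mm, about 0.12 kg; stands loose on the bench. The point is its centre, half-way up (31 mm above its underside); z is its upright axis
- tin_shelved_c (a point): squat upright round brushed-steel tin with a flat pale wooden lid, diameter 50 mm, height 62 mm, about 0.12 kg; already stands on the middle line of the rack's lower step, anywhere within 90 mm of its mid-width, loose. The point is its centre, half-way up (31 mm above its underside); z is its upright axis
- mill: bystander: turned dark wooden pepper mill, 52 mm across, 150 mm high, loose, stands among the jars. Origin: centre of its underside
- ramekin: bystander: small white ceramic bowl, 72 mm across, 40 mm high, loose, stands among the jars. Origin: centre of its underside
- mug: bystander: white ceramic mug, 80 mm across, 95 mm high, handle reaching 71 mm from its axis towards its own +y, with wooden skewers that stick up to 230 mm above the bench and lean out up to 40 mm from the axis. Loose. Origin: centre of its underside
- canister: bystander: stainless canister with a twist cap, 104 mm across, 164 mm high, loose. Origin: centre of its underside
Not all that is in view belongs to the job. Leave any green or turquoise look-alike of the part that bears tin_b_c alone.

How it is judged:
At the end, for the whole second after the job is handed in: All three tall jars stand upright (within 0.1 rad) on the upper step and all three squat tins on the lower step, each centre within 13 mm of the step's middle line and 6 mm of its standing height; in each row the gap between neighbours is under 18 mm (any order); everything at rest (under 0.02 m/s) (x of tall_a_c in the frame of rack between 0.047 and 0.073 m and z of tall_a_c in the frame of rack between 0.1015 and 0.1135 m and angle between each of tall_a_c, tall_b_c, tall_shelved_c, tin_a_c, tin_b_c, tin_shelved_c's own z axis and vertical below 0.1 rad and linear speed of each of tall_a, tall_b, tall_shelved, tin_a, tin_b, tin_shelved below 0.02 m/s and x of tall_b_c in the frame of rack between 0.047 and 0.073 m and z of tall_b_c in the frame of rack between 0.1015 and 0.1135 m and x of tall_shelved_c in the frame of rack between 0.047 and 0.073 m and z of tall_shelved_c in the frame of rack between 0.1015 and 0.1135 m and ((horizontal distance between tall_a_c and tall_b_c below 0.064 m and horizontal distance between tall_a_c and tall_shelved_c below 0.064 m) or (horizontal distance between tall_b_c and tall_shelved_c below 0.064 m and horizontal distance between tall_b_c and tall_a_c below 0.064 m) or (horizontal distance between tall_shelved_c and tall_a_c below 0.064 m and horizontal distance between tall_shelved_c and tall_b_c below 0.064 m)) and x of tin_a_c in the frame of rack between -0.073 and -0.047 m and z of tin_a_c in the frame of rack between 0.045 and 0.057 m and x of tin_b_c in the frame of rack between -0.073 and -0.047 m and z of tin_b_c in the frame of rack between 0.045 and 0.057 m and x of tin_shelved_c in the frame of rack between -0.073 and -0.047 m and z of tin_shelved_c in the frame of rack between 0.045 and 0.057 m and ((horizontal distance between tin_a_c and tin_b_c below 0.068 m and horizontal distance between tin_a_c and tin_shelved_c below 0.068 m) or (horizontal distance between tin_b_c and tin_shelved_c below 0.068 m and horizontal distance between tin_b_c and tin_a_c below 0.068 m) or (horizontal distance between tin_shelved_c and tin_a_c below 0.068 m and horizontal distance between tin_shelved_c and tin_b_c below 0.068 m))); the robot touches nothing.
It fails at once if a jar or tin is dropped, flung or knocked down (moves faster than 0.75 m/s while the fingers do not hold it) ((linear speed of tall_a above 0.75 m/s and contact force between the fingers and tall_a below 0.01 N) or (linear speed of tall_b above 0.75 m/s and contact force between the fingers and tall_b below 0.01 N) or (linear speed of tin_a above 0.75 m/s and contact force between the fingers and tin_a below 0.01 N) or (linear speed of tin_b above 0.75 m/s and contact force between the fingers and tin_b below 0.01 N)).
It fails at once if a jar or tin that was already on the rack is shifted by more than 15 mm (distance of any of tall_shelved_c, tin_shelved_c from where it was at the start of the episode above 0.015 m).
It fails at once if a bystander (pepper mill, ramekin, mug of skewers, canister) is shifted by more than 20 mm or tipped (distance of any of mill, ramekin, mug, canister from where it was at the start of the episode above 0.02 m or angle between any of mill, ramekin, mug, canister's own z axis and vertical above 0.35 rad).
It also fails if it takes over 72 s, if anything falls off the work surface, if the arm or the gripper's body presses on something with over 40 N, if the wrist force passes 120 N, or if a joint passes its speed limit or range.

## Robot

A 7-joint arm with a two-finger parallel gripper is mounted at the origin on the work surface. World frame = base frame: x ahead of the robot, y to its left, z up, the work surface at z = 0. Lengths are in m, angles in rad, forces in N, time in s.
With the tool pointing down it reaches from about 0.425 to 0.925 m from the base axis. Payload 6.8 kg.
Tool frame: the origin (TCP) lies on the centre line of the jaws, within the pads' length; the fingertips stand 14 mm ahead of it and the grasp point (between the pads) lies 5 mm behind it (r.tips_ahead is the distance from the TCP to the fingertips, in m); z points along the fingers, y is the line along which they close (so a half turn about z gives the same grasp; the last joint's range is limited). The gripper opens to 85 mm and grips with 20 to 120 N. Pads are 22 mm wide; open, the fingers measure 114 mm over their backs; the gripper's body (76 mm by 85 mm) begins 54 mm behind the grasp point. The pads swing forward as they close: fully open they stand 13 mm farther back than shut.
Start: joints at [1.036, 0.477, 0.022, 1.555, -0.011, 1.109, -0.083], TCP at [0.279, -0.614, 0.245] pointing down, gripper open.
Joint ranges: [-2.96, 2.96], [-0.34, 2.1], [-1.41, 1.46], [0.24, 2.44], [-1.37, 4.51], [0.17, 1.92], [-2.96, 2.96]. Speed limits (rad/s): [2.39, 2.39, 3.14, 3.14, 3.14, 3.14, 3.14].

## Interface

Orientations are given as a rotation vector (axis times angle).
In Python, from bench import r, eyes gives the robot as it stands.
- The arm moves only by the tool step_arm, never from a script. Its argument "rows" is a list of rows, each a list of 6 numbers: the shift along the world's x, y, z in units of 60 cm (1.0 is 60 cm), then the turn, a rotation vector about the world's x, y, z in units of pi rad (1.0 is pi rad). In form: [[x, y, z, rx, ry, rz], ...]. A call has 1 to 5 rows; each row is the pose to reach, as a shift and turn from the pose commanded when the call began, turning the shorter way round; what a row does not reach only later rows make up. A row lasts 1/12 s, in which the tool goes at most 41.7 mm and 7.16 degrees, less where a joint would pass 70% of its speed; a pose out of reach is approached as far as the arm can. A call with a number of a shift or a turn outside -1 to 1 is refused whole. A call with a gripper value outside its range is refused whole. "jaw" is the closure, from 0 (fully open) to 1 (shut), set as the call begins (left out, the last holds). The fingers move at their own pace and stop on an object; "squeeze" is the grip in N (left out, the last holds). Time passes only in rows, so rows that repeat a pose let the fingers close. It gives the time, the measured TCP pose, the force, the opening and the grip force at its end, in the units of the state.
- r.get_obs(): the state, without advancing time (a new reading comes with each control period).
- eyes.grab_frame(name): name is "scene" or "top" or "wrist"; returns the picture (400x640x3 uint8, red, green, blue); there is no depth.
- eyes.camera_info(name): a dict with "mtx" (3x3 intrinsics, pixels), "extrinsics" (4x4, takes a point from camera to world coordinates); the wrist camera has in their place "tool_from_camera" (4x4, takes a point from camera to tool coordinates, whose origin is the TCP and whose axes are the flange's). Camera axes: x right, y down, z forward; pixel columns grow to the right and rows downward; lengths in m; the calibration is good to about 2 mm. A picture is of the moment at which its call begins: read the wrist's pose just before it. camera_info takes no time and is no camera call.
- r.hand_in(): hands the job in; it is judged then, once.
The state is a dict: "clock": time; "joints": joint angles; "qvel": joint speeds; "tau": joint torques, N m; "tcp_pos": TCP position; "orientation": TCP orientation; "contact_force": force on the tool from outside, world axes, zero at the start; "moment": the same for the moment, N m; "grip_width": finger opening in m; "gripper_force": force on a finger pad.
Only numpy, scipy, OpenCV 4.12 (cv2) and the standard library are available. Lean on these libraries where they do the work, as an engineer would, in place of code of your own. Each camera call takes 0.05 s, during which the arm holds its last target. There are 200 camera calls.

## Working session

There is one attempt and no reset: what is moved stays moved. The work goes in short steps, Python scripts to look and compute and a tool call to move; the robot and the scene stay as the last step left them, time stands still between calls to the robot, and variables do not carry over. Pictures are saved under pics/ and viewed, at most 10 in all, crops included, and the job is handed in when it is done.

Besides the shell and the picture viewer there is one more tool, called after ">>>" in YAML: its name, and indented under it one key for each argument. step_arm: Moves the arm, as the interface text tells. Shifts and turns lie within -1 to 1; 1 stands for 60 cm of shift or pi rad of turn. Its arguments: {"type":"object","properties":{"rows":{"type":"array"},"jaw":{"type":"number"},"squeeze":{"type":"number"}},"required":["rows"]}

```bash
mkdir -p pics
python3 - <<'E'
from bench import r,eyes
import cv2,numpy as np
np.set_printoptions(precision=4,suppress=True)
o=r.get_obs();print(o['clock'],o['tcp_pos'],o['orientation'],o['grip_width'],r.tips_ahead)
for n in ['scene','top']:
    im=eyes.grab_frame(n);cv2.imwrite(f'pics/{n}0.png',im[:,:,::-1]);c=eyes.camera_info(n);print(n,c['mtx'],c['extrinsics'])
print(eyes.camera_info('wrist'))
E
```

```text
0.0 [ 0.2792 -0.6139  0.2443] [-3.0686 -0.665   0.0008] 0.08550718484118966 0.014
scene [[386.0995   0.     313.1787]
 [  0.     386.0995 197.4874]
 [  0.       0.       1.    ]] [[ 0.3264  0.5552 -0.765   1.1878]
 [ 0.9451 -0.1794  0.2731 -0.1915]
 [ 0.0144 -0.8122 -0.5833  0.6345]
 [ 0.      0.      0.      1.    ]]
top [[488.8379   0.     326.1474]
 [  0.     488.8379 200.722 ]
 [  0.       0.       1.    ]] [[ 0.0136 -0.9969  0.0775  0.4202]
 [-0.9998 -0.0126  0.0135  0.0205]
 [-0.0125 -0.0777 -0.9969  1.115 ]
 [ 0.      0.      0.      1.    ]]
{'mtx': array([[332.2158,   0.    , 324.956 ],
       [  0.    , 332.2158, 201.0075],
       [  0.    ,   0.    ,   1.    ]]), 'tool_from_camera': array([[ 0.    , -0.949 , -0.3151,  0.081 ],
       [ 1.    , -0.0003,  0.0009,  0.0002],
       [-0.0009, -0.3151,  0.949 , -0.1286],
       [ 0.    ,  0.    ,  0.    ,  1.    ]])}
```

View pics/top0.png

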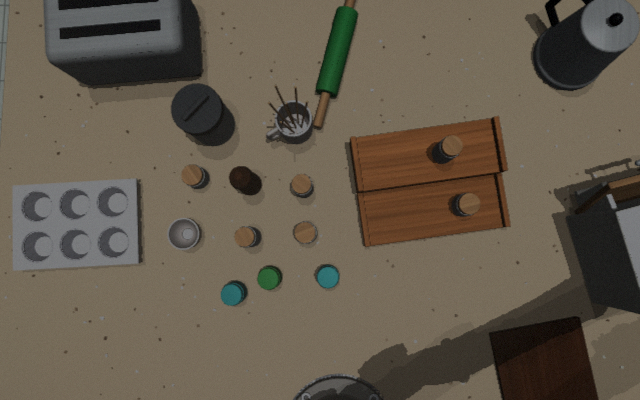

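View pics/scene0.png

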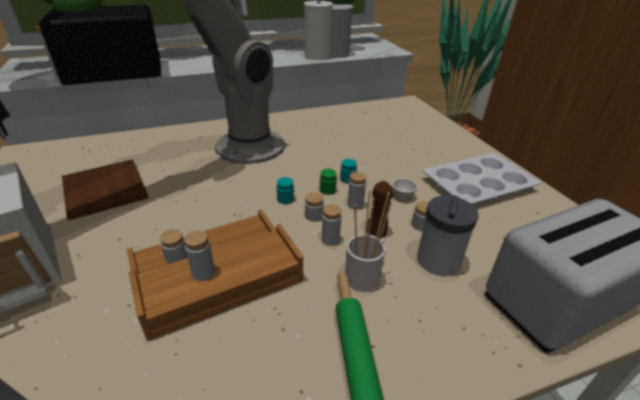

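The top view shows four wooden-lidded candidates on the bench: (194,176), (302,185), (246,236) and (305,232). The shelved jar is at (450,148) and the shelved tin at (467,204). The turquoise and green look-alikes are at (233,293), (269,278) and (328,276). In the scene view the tall ones look to be at (331,225) and (357,190), and the tins at (315,207) and (423,215). I'll triangulate the lids to check heights and enlarge a crop to confirm.

```bash
cat > h.py <<'E'
import cv2,numpy as np
from scipy.spatial.transform import Rotation as R
np.set_printoptions(precision=4,suppress=True)
def ray(K,T,uv):
    d=T[:3,:3]@np.linalg.solve(K,[uv[0],uv[1],1.]);return T[:3,3],d
def onz(K,T,uv,z):
    p,d=ray(K,T,uv);return p+d*(z-p[2])/d[2]
def tri(rays):
    A=np.zeros((3,3));b=np.zeros(3)
    for p,d in rays:
        d=d/np.linalg.norm(d);M=np.eye(3)-np.outer(d,d);A+=M;b+=M@p
    x=np.linalg.solve(A,b);e=max(np.linalg.norm(np.cross(x-p,d/np.linalg.norm(d))) for p,d in rays);return x,e
def lids(im,lo=(8,70,110),hi=(22,170,255),amin=60,amax=1500):
    hsv=cv2.cvtColor(im,cv2.COLOR_RGB2HSV);m=cv2.inRange(hsv,lo,hi)
    m=cv2.morphologyEx(m,cv2.MORPH_OPEN,np.ones((3,3),np.uint8))
    out=[]
    for c in cv2.findContours(m,cv2.RETR_EXTERNAL,cv2.CHAIN_APPROX_NONE)[0]:
        a=cv2.contourArea(c)
        if amin<a<amax and len(c)>5: 
            e=cv2.fitEllipse(cv2.convexHull(c)); out.append((round(e[0][0],1),round(e[0][1],1),a,np.round(e[1],1)))
    return out,m
E
python3 - <<'E'
from h import *
for n,pts in [('top',[(194,175),(302,183),(246,236),(305,232),(450,146),(467,204),(428,150),(428,210),(280,150)]),('scene',[(331,211),(357,177),(315,199),(423,208),(197,239),(172,239),(230,265)])]:
    im=cv2.imread(f'pics/{n}0.png')[:,:,::-1].copy();hsv=cv2.cvtColor(im,cv2.COLOR_RGB2HSV)
    print(n,[(p,hsv[p[1],p[0]].tolist()) for p in pts])
    print(*lids(im)[0],sep='\n')
t=cv2.imread('pics/top0.png')[80:260,160:520];s=cv2.imread('pics/scene0.png')[140:320,120:480]
cv2.imwrite('pics/crop.png',np.vstack([cv2.resize(t,(600,300),interpolation=2),cv2.resize(s,(600,300),interpolation=2)]))
E
```

```text
top [((194, 175), [14, 116, 114]), ((302, 183), [14, 114, 112]), ((246, 236), [15, 121, 112]), ((305, 232), [15, 119, 120]), ((450, 146), [14, 123, 114]), ((467, 204), [16, 119, 122]), ((428, 150), [13, 174, 57]), ((428, 210), [12, 163, 91]), ((280, 150), [18, 63, 122])]
(243.2, 236.5, 157.5, array([17.1, 19. ]))
(305.6, 234.2, 176.0, array([14.3, 19.8]))
(468.8, 200.6, 170.0, array([13.1, 21.2]))
(300.8, 182.9, 180.0, array([17.5, 18.3]))
(188.6, 175.7, 151.5, array([14.1, 18.8]))
(397.1, 148.7, 279.0, array([10. , 69.7]))
(449.9, 147.7, 100.0, array([11.6, 21.1]))
(472.9, 139.2, 178.5, array([10. , 39.8]))
scene [((331, 211), [16, 116, 145]), ((357, 177), [16, 119, 146]), ((315, 199), [16, 118, 140]), ((423, 208), [16, 116, 141]), ((197, 239), [16, 116, 147]), ((172, 239), [17, 116, 149]), ((230, 265), [14, 158, 132])]
(343.8, 285.0, 211.0, array([12.4, 29.9]))
(133.9, 282.1, 394.5, array([ 9.6, 80.5]))
(8.4, 236.0, 92.0, array([ 8. , 21.9]))
(170.2, 235.5, 224.0, array([13.9, 23. ]))
(331.9, 208.9, 141.0, array([11.4, 17.9]))
(421.8, 204.7, 81.5, array([11.8, 12. ]))
(314.0, 196.7, 141.0, array([10.7, 18.9]))
(358.1, 175.7, 93.5, array([ 8.8, 15.3]))
```

View pics/crop.png

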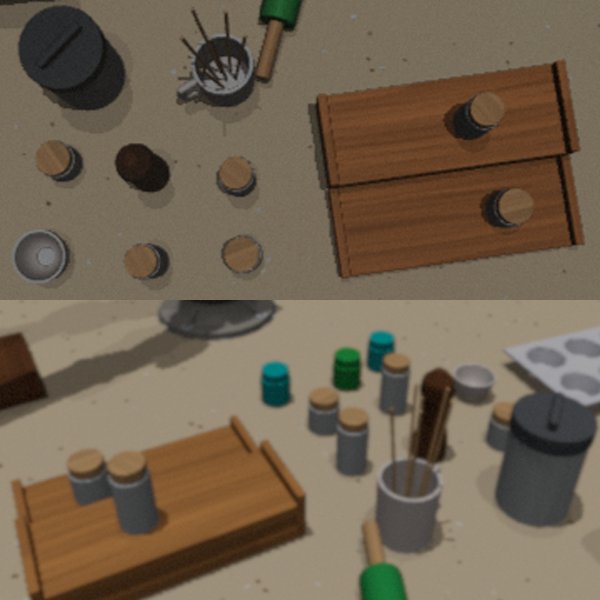

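The crop confirms the identities. Tall jars with wooden lids stand at top (302,183) and (246,236). Tins with wooden lids stand at top (305,232) and (192,176). The green and turquoise ones are look-alikes, which I'll leave alone. Next I'll triangulate these and fit the rack.

Run:
```python
from h import *
from bench import eyes
I={n:eyes.camera_info(n) for n in('top','scene')};K={n:I[n]['mtx'] for n in I};T={n:I[n]['extrinsics'] for n in I}
im={n:cv2.imread(f'pics/{n}0.png')[:,:,::-1].copy() for n in I}
L={}
for n,vl in(('top',88),('scene',105)):
    L[n],_=lids(im[n],(11,95,vl),(20,140,255),50,600)
near=lambda n,p:min(L[n],key=lambda e:np.hypot(e[0]-p[0],e[1]-p[1]))
pairs={'tall1':((302,183),(332,210)),'tall2':((244,236),(358,176)),'tin1':((305,232),(314,198)),'tin2':((193,176),(422,206)),'tallS':((450,147),(198,240)),'tinS':((467,203),(173,238))}
for k,(a,b) in pairs.items():
    ea,eb=near('top',a),near('scene',b);x,e=tri([ray(K['top'],T['top'],ea[:2]),ray(K['scene'],T['scene'],eb[:2])])
    z={'tall1':.095,'tall2':.095,'tin1':.062,'tin2':.062,'tallS':.155,'tinS':.082}[k]
    print(k,ea,eb,'tri',x,'err',round(e,4),'plane',onz(K['top'],T['top'],ea[:2],z)[:2])
hsv=cv2.cvtColor(im['top'],cv2.COLOR_RGB2HSV);m=cv2.inRange(hsv,(5,125,25),(17,255,255));m[:, :340]=0;m[:,520:]=0;m[260:]=0
m=cv2.morphologyEx(m,cv2.MORPH_CLOSE,np.ones((9,9)));c=max(cv2.findContours(m,0,1)[0],key=cv2.contourArea)
print(cv2.approxPolyDP(cv2.convexHull(c),3,True)[:,0].tolist())
crop=np.array([[343,276],[581,243],[320,97],[565,62]])/(600/360)+[160,80]
w=np.array([onz(K['top'],T['top'],p,z)[:2] for p,z in zip(crop,(.035,.035,.075,.075))])
mod=np.array([[-.12,.162],[-.12,-.162],[.12,.162],[.12,-.162]])
U,S,V=np.linalg.svd((mod-mod.mean(0)).T@(w-w.mean(0)));Rm=V.T@U.T;t=w.mean(0)-Rm@mod.mean(0)
print('px',crop,'w',w,'rack',t,np.degrees(np.arctan2(Rm[1,0],Rm[0,0])),'res',w-(mod@Rm.T+t))
for k,uv,z in(('mill',(241,179),.15),('ram',(184,233),.04),('mug',(294,121),.095),('can',(197,108),.164)):print(k,onz(K['top'],T['top'],uv,z))
```

```text
tall1 (300.8, 183.2, 254.0, array([18.4, 18.9])) (331.5, 209.8, 124.0, array([10.5, 17.3])) tri [0.5358 0.0875 0.0923] err 0.0008 plane [0.5358 0.0881]
tall2 (243.7, 236.3, 257.5, array([18.5, 19.2])) (357.6, 176.2, 80.5, array([ 8.1, 14.6])) tri [0.4226 0.2049 0.0926] err 0.0009 plane [0.4229 0.2053]
tin1 (304.3, 232.2, 292.0, array([19.9, 20. ])) (313.8, 197.4, 117.5, array([ 9.8, 17. ])) tri [0.4334 0.0803 0.0591] err 0.0008 plane [0.4336 0.0809]
tin2 (191.1, 174.4, 285.5, array([19.2, 20.3])) (421.8, 205.4, 75.5, array([10.8, 12. ])) tri [0.554  0.3257 0.0636] err 0.0037 plane [0.5559 0.3296]
tallS (452.2, 144.8, 290.5, array([19.3, 20.8])) (195.6, 237.6, 236.5, array([13.9, 24.1])) tri [ 0.6096 -0.2153  0.1529] err 0.0001 plane [ 0.6092 -0.2147]
tinS (469.5, 203.1, 309.0, array([20.4, 20.7])) (170.5, 236.3, 197.5, array([12.8, 21.6])) tri [ 0.4996 -0.2694  0.0786] err 0.0002 plane [ 0.4994 -0.2682]
[[498, 117], [506, 163], [509, 225], [365, 245], [351, 137]]
px [[365.8 245.6]
 [508.6 225.8]
 [352.  138.2]
 [499.  117.2]] w [[ 0.4064 -0.0534]
 [ 0.454  -0.3665]
 [ 0.6369 -0.0192]
 [ 0.6862 -0.3351]] rack [ 0.5459 -0.1936] 8.512114590476207 res [[ 0.0032 -0.0023]
 [ 0.0029  0.0051]
 [-0.0037 -0.0037]
 [-0.0023  0.0009]]
mill [0.5365 0.2038 0.15  ]
ram [0.4286 0.3472 0.04  ]
mug [0.6683 0.1049 0.095 ]
can [0.6758 0.2926 0.164 ]
```

Heights and rack midlines agree with the text: rack yaw is about 8.6°, shelved jar x is about 59 mm and shelved tin x about -57 mm. I'll go above the nearest tall jar and turn so the jaws close along rack x (tool yaw 98.6°).

>>> step_arm:
  rows:
    - [0.107, 0.2925, 0.01, 0, 0, 0.103]
    - [0.107, 0.2925, 0.01, 0, 0, 0.103]
    - [0.107, 0.2925, 0.01, 0, 0, 0.103]
    - [0.107, 0.2925, 0.01, 0, 0, 0.103]
    - [0.107, 0.2925, 0.01, 0, 0, 0.103]
  jaw: 0.12
  squeeze: 40

```text
clock: 0.52
tcp_pos: [0.3458, -0.4336, 0.2511]
orientation: [-2.918, -1.158, -0.002]
contact_force: [0.0, -0.3, -0.3]
grip_width: 0.075
gripper_force: 0.0
```

>>> step_arm:
  rows:
    - [0.107, 0.2925, 0, 0, 0, 0.103]
    - [0.107, 0.2925, 0, 0, 0, 0.103]
    - [0.107, 0.2925, 0, 0, 0, 0.103]
    - [0.107, 0.2925, 0, 0, 0, 0.103]
    - [0.107, 0.2925, 0, 0, 0, 0.103]

```text
clock: 0.93
tcp_pos: [0.4092, -0.2581, 0.2512]
orientation: [-2.694, -1.614, -0.002]
contact_force: [-0.6, 0.9, -0.4]
grip_width: 0.0749
gripper_force: 0.0
```

>>> step_arm:
  rows:
    - [0.106, 0.29, 0, 0, 0, 0.103]
    - [0.106, 0.29, 0, 0, 0, 0.103]
    - [0.106, 0.29, 0, 0, 0, 0.103]
    - [0.106, 0.29, 0, 0, 0, 0.103]
    - [0.106, 0.29, 0, 0, 0, 0.103]

```text
clock: 1.35
tcp_pos: [0.4726, -0.0837, 0.2516]
orientation: [-2.398, -2.028, -0.003]
contact_force: [-0.3, 1.0, -0.4]
grip_width: 0.0751
gripper_force: 0.0
```

>>> step_arm:
  rows:
    - [0.106, 0.287, -0.05, 0, 0, 0.102]
    - [0.106, 0.287, -0.05, 0, 0, 0.102]
    - [0.106, 0.287, -0.05, 0, 0, 0.102]
    - [0.106, 0.287, -0.05, 0, 0, 0.102]
    - [0.106, 0.287, -0.05, 0, 0, 0.102]

```text
clock: 1.77
tcp_pos: [0.5353, 0.0885, 0.2206]
orientation: [-2.044, -2.383, -0.003]
contact_force: [0.9, -0.3, 0.8]
grip_width: 0.075
gripper_force: 0.0
```

```bash
cat > w.py <<'E'
import sys;from h import *;from bench import r,eyes
name=sys.argv[1];o=r.get_obs();I=eyes.camera_info('wrist');im=eyes.grab_frame('wrist')
cv2.imwrite(f'pics/{name}.png',im[:,:,::-1])
T=np.eye(4);T[:3,:3]=R.from_rotvec(o['orientation']).as_matrix();T[:3,3]=o['tcp_pos'];T=T@I['tool_from_camera']
print(o['clock'],o['tcp_pos'],'yaw',np.degrees(np.arctan2(R.from_rotvec(o['orientation']).as_matrix()[1,0],R.from_rotvec(o['orientation']).as_matrix()[0,0])),'q',o['joints'])
np.savez(f'pics/{name}.npz',T=T,K=I['mtx'])
for e in lids(im,(10,90,70),(21,150,255),300,60000)[0]:
    print(e,*[f'z{z}:{onz(I["mtx"],T,e[:2],z)[:2]}' for z in(.062,.082,.095,.155)])
E
python3 w.py w1
```

```text
1.7667 [0.5353 0.0885 0.2206] yaw 98.74890440795154 q [ 0.1929  0.3426 -0.5752  1.8689  0.2166  0.9919 -0.3222]
(395.6, 342.2, 551.0, array([26.5, 61.5])) z0.062:[ 0.6356 -0.0699] z0.082:[ 0.6278 -0.0534] z0.095:[ 0.6227 -0.0426] z0.155:[0.5992 0.0071]
(517.6, 250.2, 357.5, array([17.7, 50.5])) z0.062:[0.7276 0.0534] z0.082:[0.7134 0.0614] z0.095:[0.7041 0.0666] z0.155:[0.6615 0.0905]
(576.1, 246.5, 326.5, array([13.7, 54.3])) z0.062:[0.7815 0.0656] z0.082:[0.7635 0.0728] z0.095:[0.7519 0.0774] z0.155:[0.6979 0.0988]
(326.5, 195.3, 1798.5, array([48.2, 49.3])) z0.062:[0.5382 0.08  ] z0.082:[0.5372 0.0861] z0.095:[0.5365 0.0901] z0.155:[0.5334 0.1085]
(213.2, 175.8, 1816.0, array([46.8, 51.5])) z0.062:[0.4359 0.0826] z0.082:[0.442  0.0885] z0.095:[0.4459 0.0924] z0.155:[0.4642 0.1102]
(190.5, 10.8, 2192.5, array([57.8, 70.8])) z0.062:[0.4125 0.2104] z0.082:[0.4202 0.2075] z0.095:[0.4252 0.2055] z0.155:[0.4483 0.1967]
```

View pics/w1.png

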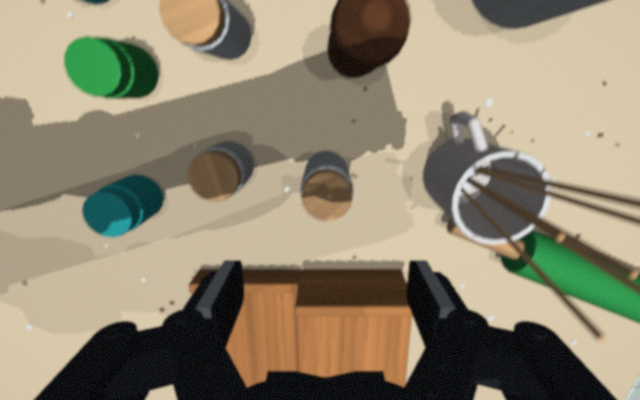

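The wrist view shows the tall jar at (326,195) between the open fingers, agreeing within 2 mm of the top view. Descending, closing and lifting.

>>> step_arm:
  rows:
    - [0.001, 0.001, -0.06, 0, 0, 0]
    - [0.001, 0.001, -0.13, 0, 0, 0]
    - [0.001, 0.001, -0.19, 0, 0, 0]
    - [0.001, 0.001, -0.24, 0, 0, 0]
    - [0.001, 0.001, -0.264, 0, 0, 0]

```text
clock: 2.23
tcp_pos: [0.5328, 0.0821, 0.0588]
orientation: [-2.05, -2.376, 0.008]
contact_force: [-1.1, 0.3, -0.4]
grip_width: 0.0752
gripper_force: 0.0
```

>>> step_arm:
  rows:
    - [0, 0, 0, 0, 0, 0]
    - [0, 0, 0, 0, 0, 0]
    - [0, 0, 0, 0, 0, 0]
    - [0, 0, 0, 0, 0, 0]
    - [0, 0, 0, 0, 0, 0]
  jaw: 1
  squeeze: 40

```text
clock: 2.65
tcp_pos: [0.5364, 0.0833, 0.0642]
orientation: [2.051, 2.377, 0.002]
contact_force: [-0.7, 0.1, -0.9]
grip_width: 0.0446
gripper_force: 41.0
```

```bash
python3 -c "
from h import *;from bench import r
o=r.get_obs();print(o)"
```

```text
{'clock': 2.65, 'joints': array([ 0.1082,  0.5524, -0.4789,  1.9856,  0.3898,  0.6912, -0.4671]), 'qvel': array([-0.0005,  0.001 ,  0.0034,  0.0056,  0.0014, -0.001 , -0.0023]), 'tau': array([ -0.0484, -52.8695,  -5.8116, -19.0653,   0.0026,  -0.0085,
         0.005 ]), 'tcp_pos': array([0.5364, 0.0833, 0.0642]), 'orientation': array([2.0515, 2.3773, 0.0025]), 'contact_force': array([-0.697 ,  0.0891, -0.9297]), 'moment': array([-0.0043,  0.0328, -0.0231]), 'gripper_force': 40.95515597029589, 'grip_width': 0.04462721083845744}
```

Closed at 44.6 mm with a 41 N grip. The jar sits about 6 mm to +y in the pads because the arm overshot while moving, and I'll allow for that. Lifting and carrying to the upper step.

>>> step_arm:
  rows:
    - [0, 0, 0.03, 0, 0, 0]
    - [0, 0, 0.09, 0, 0, 0]
    - [0, 0, 0.15, 0, 0, 0]
    - [0, 0, 0.2, 0, 0, 0]
    - [0, 0, 0.217, 0, 0, 0]

```text
clock: 3.07
tcp_pos: [0.538, 0.0842, 0.1986]
orientation: [2.049, 2.375, 0.01]
contact_force: [1.0, 0.3, -1.6]
grip_width: 0.0449
gripper_force: 41.6
```

>>> step_arm:
  rows:
    - [0.01, -0.03, 0, 0, 0, 0]
    - [0.02, -0.08, 0, 0, 0, 0]
    - [0.034, -0.13, 0, 0, 0, 0]
    - [0.047, -0.18, 0, 0, 0, 0]
    - [0.06, -0.23, 0, 0, 0, 0]

```text
clock: 3.48
tcp_pos: [0.5715, -0.0563, 0.1932]
orientation: [2.052, 2.379, -0.0]
contact_force: [0.2, 0.3, -1.2]
grip_width: 0.0446
gripper_force: 41.6
```

>>> step_arm:
  rows:
    - [0.013, -0.05, 0, 0, 0, 0]
    - [0.026, -0.1, 0, 0, 0, 0]
    - [0.038, -0.145, 0, 0, 0, 0]
    - [0.046, -0.175, 0, 0, 0, 0]
    - [0.049, -0.187, 0, 0, 0, 0]

```text
clock: 3.9
tcp_pos: [0.6008, -0.1713, 0.1927]
orientation: [2.057, 2.373, -0.002]
contact_force: [-0.2, -0.5, -1.7]
grip_width: 0.045
gripper_force: 41.6
```

>>> step_arm:
  rows:
    - [0, 0, 0, 0, 0, 0]
    - [0, 0, 0, 0, 0, 0]
    - [0, 0, 0, 0, 0, 0]

```text
clock: 4.15
tcp_pos: [0.6008, -0.1644, 0.1931]
orientation: [-2.048, -2.381, -0.001]
contact_force: [-0.5, 0.7, -0.7]
grip_width: 0.0447
gripper_force: 41.6
```

```bash
python3 w.py w2
python3 - <<'E'
from h import *;from bench import eyes
im=eyes.grab_frame('top');cv2.imwrite('pics/top1.png',im[:,:,::-1])
im2=eyes.grab_frame('scene');a=im2[150:330,100:400];b=cv2.imread('pics/w2.png')[:,:,::-1]
cv2.imwrite('pics/c2.png',np.vstack([cv2.resize(a,(480,288)),cv2.resize(b,(480,300))])[:,:,::-1])
E
```

```text
4.15 [ 0.6008 -0.1644  0.1931] yaw 98.58674786938515 q [ 0.5176  0.4867 -0.4723  1.7106  0.2534  1.0057  0.1055]
(325.6, 314.1, 10713.5, array([120.2, 132.9])) z0.062:[ 0.6189 -0.2792] z0.082:[ 0.6166 -0.2643] z0.095:[ 0.6151 -0.2545] z0.155:[ 0.6082 -0.2096]
(260.9, 191.9, 479.5, array([28.2, 34.1])) z0.062:[ 0.5489 -0.17  ] z0.082:[ 0.552  -0.1634] z0.095:[ 0.554  -0.1591] z0.155:[ 0.5632 -0.1394]
(266.6, 221.4, 1856.0, array([ 55.5, 104.7])) z0.062:[ 0.556  -0.1951] z0.082:[ 0.5585 -0.1866] z0.095:[ 0.5601 -0.1811] z0.155:[ 0.5678 -0.1556]
(381.0, 214.4, 2345.5, array([55.9, 98.1])) z0.062:[ 0.6498 -0.1746] z0.082:[ 0.6451 -0.1676] z0.095:[ 0.6421 -0.1631] z0.155:[ 0.628  -0.1424]
(229.6, 155.6, 916.0, array([47.5, 57.6])) z0.062:[ 0.5218 -0.1438] z0.082:[ 0.527  -0.1393] z0.095:[ 0.5304 -0.1363] z0.155:[ 0.5458 -0.1227]
(182.0, 208.1, 9887.5, array([139.1, 223.6])) z0.062:[ 0.4854 -0.1937] z0.082:[ 0.4934 -0.1853] z0.095:[ 0.4986 -0.1799] z0.155:[ 0.5225 -0.1547]
(356.3, 135.1, 604.5, array([34.7, 68.6])) z0.062:[ 0.6177 -0.1132] z0.082:[ 0.6155 -0.111 ] z0.095:[ 0.6141 -0.1096] z0.155:[ 0.6074 -0.103 ]
(335.7, 43.1, 3601.0, array([129.3, 164.4])) z0.062:[ 0.5917 -0.0517] z0.082:[ 0.5915 -0.0542] z0.095:[ 0.5913 -0.0559] z0.155:[ 0.5907 -0.0635]
(204.9, 15.0, 578.5, array([19.2, 79. ])) z0.062:[ 0.499  -0.0477] z0.082:[ 0.5059 -0.0505] z0.095:[ 0.5104 -0.0524] z0.155:[ 0.5312 -0.0609]
(373.2, 5.9, 958.5, array([ 22.3, 105.8])) z0.062:[ 0.6135 -0.0248] z0.082:[ 0.6116 -0.0294] z0.095:[ 0.6104 -0.0324] z0.155:[ 0.6047 -0.0462]
(276.4, 6.2, 522.0, array([18.9, 74.3])) z0.062:[ 0.5475 -0.0349] z0.082:[ 0.5507 -0.0387] z0.095:[ 0.5528 -0.0412] z0.155:[ 0.5623 -0.0527]
```

View pics/c2.png

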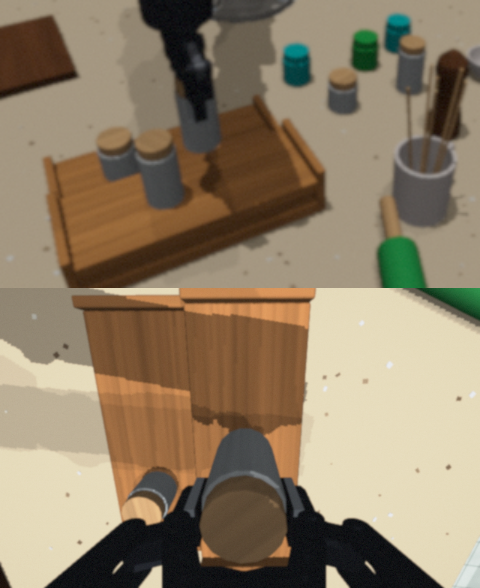

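The wrist view shows the held jar (lid at 326,310) over the middle of the upper step, and the shelved jar behind it clear. Lowering with a 3 mm correction in y.

>>> step_arm:
  rows:
    - [0.001, -0.006, -0.04, 0, 0, 0]
    - [0.001, -0.006, -0.075, 0, 0, 0]
    - [0.001, -0.006, -0.1, 0, 0, 0]
    - [0.001, -0.006, -0.11, 0, 0, 0]
    - [0.001, -0.006, -0.111, 0, 0, 0]

```text
clock: 4.72
tcp_pos: [0.6007, -0.1696, 0.1251]
orientation: [-2.049, -2.378, 0.002]
contact_force: [-0.7, 0.1, -1.6]
grip_width: 0.0449
gripper_force: 41.5
```

>>> step_arm:
  rows:
    - [0, 0, 0, 0, 0, 0]
    - [0, 0, -0.001, 0, 0, 0]
    - [0, 0, -0.002, 0, 0, 0]
    - [0, 0, -0.003, 0, 0, 0]

```text
clock: 5.05
tcp_pos: [0.6023, -0.1705, 0.1257]
orientation: [2.051, 2.378, 0.001]
contact_force: [0.6, 0.2, -0.8]
grip_width: 0.0449
gripper_force: 41.5
```

>>> step_arm:
  rows:
    - [0, 0, -0.002, 0, 0, 0]
    - [0, 0, -0.003, 0, 0, 0]
    - [0, 0, -0.004, 0, 0, 0]
    - [0, 0, -0.004, 0, 0, 0]

```text
clock: 5.38
tcp_pos: [0.6021, -0.1706, 0.1237]
orientation: [2.052, 2.378, 0.0]
contact_force: [-2.8, -1.0, 6.9]
grip_width: 0.0448
gripper_force: 42.1
```

Contact at 6.9 N, so the jar is down. Opening to about 70 mm, then rising.

>>> step_arm:
  rows:
    - [0, 0, 0.001, 0, 0, 0]
    - [0, 0, 0.001, 0, 0, 0]
    - [0, 0, 0.001, 0, 0, 0]
    - [0, 0, 0.001, 0, 0, 0]
  jaw: 0.18

```text
clock: 5.72
tcp_pos: [0.6016, -0.1704, 0.1228]
orientation: [-2.052, -2.379, -0.0]
contact_force: [-0.1, 0.7, -0.4]
grip_width: 0.0699
gripper_force: 0.0
```

>>> step_arm:
  rows:
    - [0, 0, 0.03, 0, 0, 0]
    - [0, 0, 0.08, 0, 0, 0]
    - [0, 0, 0.14, 0, 0, 0]
    - [0, 0, 0.2, 0, 0, 0]
    - [0, 0, 0.21, 0, 0, 0]

```text
clock: 6.13
tcp_pos: [0.6048, -0.1706, 0.2556]
orientation: [2.047, 2.372, 0.007]
contact_force: [0.7, -0.6, 0.3]
grip_width: 0.0695
gripper_force: 0.0
```

>>> step_arm:
  rows:
    - [-0.03, 0.06, 0, 0, 0, 0]
    - [-0.06, 0.12, 0, 0, 0, 0]
    - [-0.09, 0.18, 0, 0, 0, 0]
    - [-0.12, 0.24, 0, 0, 0, 0]
    - [-0.15, 0.3, 0, 0, 0, 0]

```text
clock: 6.55
tcp_pos: [0.5105, 0.011, 0.2488]
orientation: [2.052, 2.378, 0.0]
contact_force: [0.2, 1.6, 0.2]
grip_width: 0.0698
gripper_force: 0.0
```

>>> step_arm:
  rows:
    - [-0.03, 0.06, 0, 0, 0, 0]
    - [-0.06, 0.12, 0, 0, 0, 0]
    - [-0.09, 0.18, 0, 0, 0, 0]
    - [-0.12, 0.24, 0, 0, 0, 0]
    - [-0.147, 0.295, 0, 0, 0, 0]

```text
clock: 6.97
tcp_pos: [0.422, 0.1885, 0.249]
orientation: [2.051, 2.379, 0.001]
contact_force: [1.1, 0.6, -0.2]
grip_width: 0.0701
gripper_force: 0.0
```

>>> step_arm:
  rows:
    - [0, 0.015, -0.05, 0, 0, 0]
    - [0, 0.03, -0.1, 0, 0, 0]
    - [0, 0.03, -0.1, 0, 0, 0]
    - [0, 0.03, -0.1, 0, 0, 0]
    - [0, 0.03, -0.1, 0, 0, 0]

```text
clock: 7.38
tcp_pos: [0.424, 0.2043, 0.1898]
orientation: [2.053, 2.378, 0.001]
contact_force: [0.4, 0.3, 0.9]
grip_width: 0.0695
gripper_force: 0.0
```

```bash
python3 w.py w3
cat > t.py <<'E'
import sys;from h import *;from bench import r,eyes
I={n:eyes.camera_info(n) for n in('top','scene')}
for n,vl in(('top',88),('scene',105)):
    im=eyes.grab_frame(n);cv2.imwrite(f'pics/{n}_{sys.argv[1]}.png',im[:,:,::-1]);c=I[n]
    for e in lids(im,(11,95,vl),(20,140,255),50,600)[0]:
        print(n,e[:3],*[f'z{z}:{onz(c["mtx"],c["extrinsics"],e[:2],z)[:2]}' for z in(.062,.082,.095,.155)])
E
python3 t.py a
```

```text
7.3833 [0.424  0.2043 0.1898] yaw 98.40284071997476 q [ 0.0345  0.2855 -0.7095  2.0493  0.2392  0.8869 -0.6608]
(316.5, 320.8, 1538.5, array([43.7, 48.3])) z0.062:[0.4342 0.0833] z0.082:[0.4325 0.0989] z0.095:[0.4314 0.1091] z0.155:[0.4262 0.1562]
(323.9, 206.4, 2332.5, array([54.6, 56. ])) z0.062:[0.4247 0.1951] z0.082:[0.4237 0.2021] z0.095:[0.4231 0.2066] z0.155:[0.4202 0.2274]
(532.6, 55.3, 3382.0, array([60.5, 73.5])) z0.062:[0.5548 0.3292] z0.082:[0.5436 0.3257] z0.095:[0.5364 0.3234] z0.155:[0.5031 0.3129]
top (304.3, 232.2, 293.0) z0.062:[0.4336 0.0809] z0.082:[0.4333 0.0797] z0.095:[0.4332 0.079 ] z0.155:[0.4324 0.0755]
top (469.6, 203.3, 316.0) z0.062:[ 0.5005 -0.274 ] z0.082:[ 0.4989 -0.2684] z0.095:[ 0.4979 -0.2648] z0.155:[ 0.4934 -0.248 ]
top (626.1, 181.0, 145.0) z0.062:[ 0.5528 -0.6099] z0.082:[ 0.5503 -0.5979] z0.095:[ 0.5487 -0.5901] z0.155:[ 0.5411 -0.5542]
top (191.1, 174.5, 289.0) z0.062:[0.5557 0.3296] z0.082:[0.5531 0.3238] z0.095:[0.5514 0.32  ] z0.155:[0.5437 0.3023]
top (427.2, 148.0, 295.0) z0.062:[ 0.6198 -0.1833] z0.082:[ 0.616  -0.1794] z0.095:[ 0.6136 -
[... 824 characters left out ...]
-0.1617] z0.082:[ 0.5167 -0.1628] z0.095:[ 0.5325 -0.1634] z0.155:[ 0.6054 -0.1666]
scene (421.7, 205.6, 76.0) z0.062:[0.5526 0.3222] z0.082:[0.5747 0.3042] z0.095:[0.5892 0.2926] z0.155:[0.6557 0.2387]
scene (314.0, 197.2, 120.5) z0.062:[0.4363 0.079 ] z0.082:[0.4626 0.0695] z0.095:[0.4796 0.0634] z0.155:[0.5584 0.0351]
scene (416.2, 86.1, 65.0) z0.062:[-0.2025  0.7658] z0.082:[-0.1539  0.7324] z0.095:[-0.1224  0.7106] z0.155:[0.0233 0.6103]
scene (422.5, 54.2, 178.5) z0.062:[-0.6231  1.0602] z0.082:[-0.5598  1.0165] z0.095:[-0.5187  0.988 ] z0.155:[-0.3289  0.8569]
scene (423.8, 13.3, 105.5) z0.062:[-1.6085  1.6885] z0.082:[-1.5109  1.6228] z0.095:[-1.4474  1.5801] z0.155:[-1.1543  1.3831]
```

Jar 1 stands 50 mm from the shelved jar, which has not moved. The second tall jar is within 2 mm below the hand, so I'll descend, grip and lift it.

>>> step_arm:
  rows:
    - [-0.001, 0.003, -0.06, 0, 0, 0]
    - [-0.001, 0.003, -0.12, 0, 0, 0]
    - [-0.001, 0.003, -0.17, 0, 0, 0]
    - [-0.001, 0.003, -0.205, 0, 0, 0]
    - [-0.001, 0.003, -0.213, 0, 0, 0]

```text
clock: 7.95
tcp_pos: [0.4219, 0.2049, 0.059]
orientation: [-2.053, -2.377, 0.006]
contact_force: [-0.9, -0.3, 1.0]
grip_width: 0.0703
gripper_force: 0.0
```

>>> step_arm:
  rows:
    - [0, 0, 0, 0, 0, 0]
    - [0, 0, 0, 0, 0, 0]
    - [0, 0, 0, 0, 0, 0]
    - [0, 0, 0, 0, 0, 0]
    - [0, 0, 0, 0, 0, 0]
  jaw: 1

```text
clock: 8.37
tcp_pos: [0.4239, 0.2068, 0.0626]
orientation: [2.052, 2.377, 0.004]
contact_force: [-0.4, -0.8, 7.0]
grip_width: 0.0447
gripper_force: 41.7
```

>>> step_arm:
  rows:
    - [0, 0, 0.03, 0, 0, 0]
    - [0, 0, 0.09, 0, 0, 0]
    - [0, 0, 0.15, 0, 0, 0]
    - [0, 0, 0.2, 0, 0, 0]
    - [0, 0, 0.217, 0, 0, 0]

```text
clock: 8.78
tcp_pos: [0.4246, 0.2077, 0.1959]
orientation: [2.05, 2.376, 0.01]
contact_force: [0.9, -0.4, -1.2]
grip_width: 0.0446
gripper_force: 41.8
```

>>> step_arm:
  rows:
    - [0.02, -0.037, 0, 0, 0, 0]
    - [0.05, -0.093, 0, 0, 0, 0]
    - [0.08, -0.15, 0, 0, 0, 0]
    - [0.11, -0.206, 0, 0, 0, 0]
    - [0.14, -0.262, 0, 0, 0, 0]

```text
clock: 9.2
tcp_pos: [0.507, 0.0471, 0.1911]
orientation: [2.052, 2.379, -0.001]
contact_force: [1.0, 0.4, -0.8]
grip_width: 0.0448
gripper_force: 41.8
```

>>> step_arm:
  rows:
    - [0.03, -0.057, 0, 0, 0, 0]
    - [0.06, -0.113, 0, 0, 0, 0]
    - [0.09, -0.17, 0, 0, 0, 0]
    - [0.12, -0.225, 0, 0, 0, 0]
    - [0.138, -0.258, 0, 0, 0, 0]

```text
clock: 9.62
tcp_pos: [0.5904, -0.111, 0.1905]
orientation: [2.057, 2.373, -0.003]
contact_force: [0.7, -0.4, -2.3]
grip_width: 0.0447
gripper_force: 41.8
```

>>> step_arm:
  rows:
    - [0.006, -0.012, 0, 0, 0, 0]
    - [0.006, -0.012, 0, 0, 0, 0]
    - [0.006, -0.012, 0, 0, 0, 0]
    - [0.006, -0.012, 0, 0, 0, 0]

```text
clock: 9.95
tcp_pos: [0.5925, -0.1106, 0.1911]
orientation: [-2.048, -2.381, -0.0]
contact_force: [-0.3, 0.7, -0.6]
grip_width: 0.045
gripper_force: 41.8
```

```bash
python3 w.py w4 | head -3; python3 t.py b|grep top
```

```text
9.95 [ 0.5925 -0.1106  0.1911] yaw 98.58925888480394 q [ 0.4939  0.4712 -0.5458  1.7576  0.2839  0.993  -0.0104]
(325.8, 331.0, 9871.5, array([120.2, 131.6])) z0.062:[ 0.6133 -0.2425] z0.082:[ 0.6108 -0.226 ] z0.095:[ 0.6091 -0.2154] z0.155:[ 0.6015 -0.1661]
(208.0, 246.1, 6013.5, array([111.8, 142.6])) z0.062:[ 0.5003 -0.1706] z0.082:[ 0.5066 -0.1597] z0.095:[ 0.5106 -0.1527] z0.155:[ 0.5293 -0.1201]
top (304.3, 232.2, 292.5) z0.062:[0.4336 0.0809] z0.082:[0.4333 0.0797] z0.095:[0.4332 0.079 ] z0.155:[0.4324 0.0755]
top (625.7, 180.9, 156.5) z0.062:[ 0.553 -0.609] z0.082:[ 0.5505 -0.5971] z0.095:[ 0.5489 -0.5893] z0.155:[ 0.5413 -0.5534]
top (191.3, 174.5, 290.5) z0.062:[0.5557 0.3292] z0.082:[0.5531 0.3233] z0.095:[0.5514 0.3195] z0.155:[0.5437 0.3019]
top (321.0, 109.4, 218.0) z0.062:[0.7028 0.0488] z0.082:[0.6975 0.0483] z0.095:[0.694  0.0479] z0.155:[0.6779 0.0463]
```

>>> step_arm:
  rows:
    - [0.002, -0.003, -0.04, 0, 0, 0]
    - [0.002, -0.003, -0.075, 0, 0, 0]
    - [0.002, -0.003, -0.1, 0, 0, 0]
    - [0.002, -0.003, -0.11, 0, 0, 0]
    - [0.002, -0.003, -0.111, 0, 0, 0]

```text
clock: 10.52
tcp_pos: [0.5937, -0.1139, 0.1238]
orientation: [-2.049, -2.379, 0.001]
contact_force: [0.5, -0.3, -2.0]
grip_width: 0.045
gripper_force: 41.8
```

>>> step_arm:
  rows:
    - [0, 0, 0, 0, 0, 0]
    - [0, 0, -0.001, 0, 0, 0]
    - [0, 0, -0.002, 0, 0, 0]
    - [0, 0, -0.002, 0, 0, 0]

```text
clock: 10.85
tcp_pos: [0.5949, -0.1147, 0.1243]
orientation: [2.051, 2.378, 0.001]
contact_force: [-0.2, 0.4, -2.8]
grip_width: 0.0445
gripper_force: 41.8
```

>>> step_arm:
  rows:
    - [0, 0, -0.001, 0, 0, 0]
    - [0, 0, -0.002, 0, 0, 0]
    - [0, 0, -0.003, 0, 0, 0]
    - [0, 0, -0.003, 0, 0, 0]

```text
clock: 11.18
tcp_pos: [0.5947, -0.1148, 0.1227]
orientation: [2.052, 2.378, -0.0]
contact_force: [-2.7, 0.1, 6.0]
grip_width: 0.0451
gripper_force: 42.4
```

Set down with 6 N contact. Releasing, rising, and going above the near tin.

>>> step_arm:
  rows:
    - [0, 0, 0.001, 0, 0, 0]
    - [0, 0, 0.001, 0, 0, 0]
    - [0, 0, 0.001, 0, 0, 0]
    - [0, 0, 0.001, 0, 0, 0]
  jaw: 0.15

```text
clock: 11.52
tcp_pos: [0.5945, -0.1147, 0.1223]
orientation: [2.052, 2.379, 0.0]
contact_force: [-0.3, -0.1, -1.4]
grip_width: 0.0726
gripper_force: 0.0
```

>>> step_arm:
  rows:
    - [0, 0, 0.03, 0, 0, 0]
    - [0, 0, 0.08, 0, 0, 0]
    - [0, 0, 0.14, 0, 0, 0]
    - [0, 0, 0.2, 0, 0, 0]
    - [0, 0, 0.2, 0, 0, 0]

```text
clock: 11.93
tcp_pos: [0.5984, -0.1143, 0.2499]
orientation: [2.046, 2.371, 0.01]
contact_force: [1.5, -0.3, 0.4]
grip_width: 0.0724
gripper_force: 0.0
```

>>> step_arm:
  rows:
    - [-0.04, 0.048, 0, 0, 0, 0]
    - [-0.08, 0.096, 0, 0, 0, 0]
    - [-0.12, 0.144, 0, 0, 0, 0]
    - [-0.16, 0.192, 0, 0, 0, 0]
    - [-0.2, 0.24, 0, 0, 0, 0]

```text
clock: 12.35
tcp_pos: [0.4731, 0.0305, 0.2421]
orientation: [2.052, 2.378, 0.0]
contact_force: [-0.2, 0.8, 0.5]
grip_width: 0.0725
gripper_force: 0.0
```

>>> step_arm:
  rows:
    - [-0.035, 0.045, -0.05, 0, 0, 0]
    - [-0.068, 0.087, -0.1, 0, 0, 0]
    - [-0.068, 0.087, -0.14, 0, 0, 0]
    - [-0.068, 0.087, -0.14, 0, 0, 0]
    - [-0.068, 0.087, -0.14, 0, 0, 0]

```text
clock: 12.77
tcp_pos: [0.433, 0.0814, 0.1579]
orientation: [-2.049, -2.379, 0.003]
contact_force: [0.3, -0.5, -0.8]
grip_width: 0.0726
gripper_force: 0.0
```

```bash
python3 w.py w5; python3 t.py c|grep top
```

```text
12.7667 [0.433  0.0814 0.1579] yaw 98.50627669336042 q [ 0.276   0.2829 -0.6851  2.141   0.2484  0.7972 -0.4166]
(614.1, 271.6, 700.5, array([19.9, 67.9])) z0.062:[0.659  0.0641] z0.082:[0.6378 0.0727] z0.095:[0.6241 0.0784] z0.155:[0.5606 0.1044]
(327.0, 209.4, 2738.0, array([59.5, 60.8])) z0.062:[0.4344 0.0814] z0.082:[0.4332 0.0885] z0.095:[0.4325 0.0931] z0.155:[0.429  0.1145]
top (469.6, 203.2, 318.0) z0.062:[ 0.5007 -0.274 ] z0.082:[ 0.4991 -0.2684] z0.095:[ 0.4982 -0.2648] z0.155:[ 0.4936 -0.248 ]
top (626.8, 180.6, 135.5) z0.062:[ 0.5537 -0.6114] z0.082:[ 0.5512 -0.5994] z0.095:[ 0.5495 -0.5916] z0.155:[ 0.5419 -0.5556]
top (191.1, 174.5, 290.0) z0.062:[0.5557 0.3296] z0.082:[0.5531 0.3238] z0.095:[0.5514 0.32  ] z0.155:[0.5437 0.3023]
top (402.2, 152.0, 292.5) z0.062:[ 0.6104 -0.1291] z0.082:[ 0.6068 -0.1262] z0.095:[ 0.6045 -0.1244] z0.155:[ 0.5936 -0.1159]
top (427.3, 148.0, 293.5) z0.062:[ 0.6198 -0.1835] z0.082:[ 0.616  -0.1796] z0.095:[ 0.6136 -0.1771] z0.155:[ 0.6022 -0.1655]
top (452.1, 144.9, 293.0) z0.062:[ 0.6272 -0.2373] z0.082:[ 0.6233 -0.2324] z0.095:[ 0.6208 -0.2292] z0.155:[ 0.609  -0.2145]
top (321.1, 108.4, 198.5) z0.062:[0.7051 0.0486] z0.082:[0.6997 0.0481] z0.095:[0.6962 0.0477] z0.155:[0.6799 0.0461]
```

All three tall jars are in a row about 50 mm apart and the shelved jar is unmoved. The tin is centred under the hand, so I'll take it.

>>> step_arm:
  rows:
    - [0.001, 0, -0.06, 0, 0, 0]
    - [0.001, 0, -0.12, 0, 0, 0]
    - [0.001, 0, -0.17, 0, 0, 0]
    - [0.001, 0, -0.198, 0, 0, 0]
    - [0.001, 0, -0.204, 0, 0, 0]

```text
clock: 13.33
tcp_pos: [0.4342, 0.0805, 0.0344]
orientation: [-2.054, -2.376, 0.003]
contact_force: [0.6, 0.0, 0.7]
grip_width: 0.0722
gripper_force: 0.0
```

>>> step_arm:
  rows:
    - [0, 0, 0, 0, 0, 0]
    - [0, 0, 0, 0, 0, 0]
    - [0, 0, 0, 0, 0, 0]
    - [0, 0, 0, 0, 0, 0]
    - [0, 0, 0, 0, 0, 0]
  jaw: 1

```text
clock: 13.75
tcp_pos: [0.4358, 0.0816, 0.0375]
orientation: [2.051, 2.376, 0.004]
contact_force: [-0.7, -0.9, 8.8]
grip_width: 0.0484
gripper_force: 42.4
```

>>> step_arm:
  rows:
    - [0, 0, 0.03, 0, 0, 0]
    - [0, 0, 0.09, 0, 0, 0]
    - [0, 0, 0.15, 0, 0, 0]
    - [0, 0, 0.2, 0, 0, 0]
    - [0, 0, 0.217, 0, 0, 0]

```text
clock: 14.17
tcp_pos: [0.4365, 0.0823, 0.1707]
orientation: [2.049, 2.375, 0.008]
contact_force: [0.7, 0.9, -1.1]
grip_width: 0.0483
gripper_force: 42.3
```

>>> step_arm:
  rows:
    - [0.008, -0.04, 0, 0, 0, 0]
    - [0.019, -0.1, 0, 0, 0, 0]
    - [0.03, -0.16, 0, 0, 0, 0]
    - [0.041, -0.22, 0, 0, 0, 0]
    - [0.052, -0.28, 0, 0, 0, 0]

```text
clock: 14.58
tcp_pos: [0.4652, -0.0884, 0.1663]
orientation: [2.051, 2.378, -0.0]
contact_force: [0.6, 0.4, -0.5]
grip_width: 0.0482
gripper_force: 42.3
```

>>> step_arm:
  rows:
    - [0.011, -0.06, 0, 0, 0, 0]
    - [0.022, -0.12, 0, 0, 0, 0]
    - [0.03, -0.17, 0, 0, 0, 0]
    - [0.036, -0.202, 0, 0, 0, 0]
    - [0.038, -0.209, 0, 0, 0, 0]

```text
clock: 15.0
tcp_pos: [0.4877, -0.2168, 0.1658]
orientation: [2.059, 2.372, -0.002]
contact_force: [0.0, -0.1, -1.1]
grip_width: 0.0485
gripper_force: 42.2
```

>>> step_arm:
  rows:
    - [0, 0, 0, 0, 0, 0]
    - [0, 0, 0, 0, 0, 0]
    - [0, 0, 0, 0, 0, 0]
    - [0, 0, 0, 0, 0, 0]

```text
clock: 15.33
tcp_pos: [0.4882, -0.2102, 0.1662]
orientation: [-2.049, -2.381, -0.0]
contact_force: [0.7, 1.2, -1.0]
grip_width: 0.0483
gripper_force: 42.2
```

```bash
python3 w.py w6 | head -4
```

```text
15.3333 [ 0.4882 -0.2102  0.1662] yaw 98.5780867886631 q [ 0.7353  0.3907 -0.5479  1.9447  0.2609  0.8759  0.202 ]
(17.5, 342.9, 5765.5, array([ 81. , 156.3])) z0.062:[ 0.2454 -0.3736] z0.082:[ 0.2652 -0.3527] z0.095:[ 0.2781 -0.3391] z0.155:[ 0.3376 -0.2764]
(326.3, 311.3, 10725.5, array([116.5, 128.5])) z0.062:[ 0.5034 -0.3021] z0.082:[ 0.501  -0.2874] z0.095:[ 0.4995 -0.2778] z0.155:[ 0.4925 -0.2335]
(579.9, 212.2, 7137.5, array([ 87.5, 106.9])) z0.062:[ 0.6775 -0.1872] z0.082:[ 0.6602 -0.1823] z0.095:[ 0.6489 -0.1791] z0.155:[ 0.5971 -0.1645]
```

View pics/w6.png

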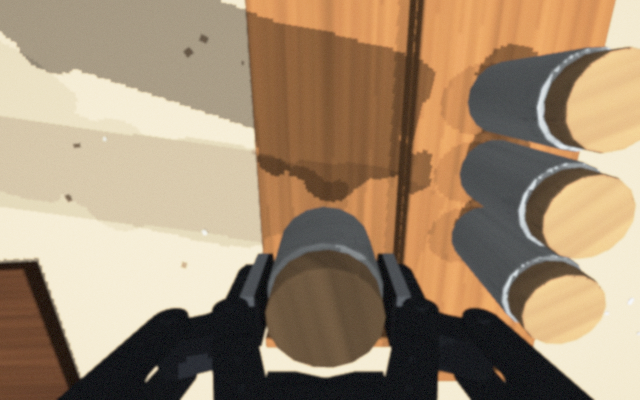

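The wrist view shows the tin (326,305) mid-way between the front edge (x≈262) and the riser (x≈400), with the tall row upright at right. Lowering.

>>> step_arm:
  rows:
    - [0.002, -0.005, -0.05, 0, 0, 0]
    - [0.002, -0.005, -0.1, 0, 0, 0]
    - [0.002, -0.005, -0.145, 0, 0, 0]
    - [0.002, -0.005, -0.17, 0, 0, 0]
    - [0.002, -0.005, -0.177, 0, 0, 0]

```text
clock: 15.8
tcp_pos: [0.4874, -0.2134, 0.0575]
orientation: [-2.047, -2.376, 0.003]
contact_force: [-12.6, 4.1, 30.6]
grip_width: 0.0484
gripper_force: 45.7
```

>>> step_arm:
  rows:
    - [0, 0, 0, 0, 0, 0]
    - [0, 0, -0.001, 0, 0, 0]
    - [0, 0, -0.002, 0, 0, 0]
    - [0, 0, -0.002, 0, 0, 0]

```text
clock: 16.13
tcp_pos: [0.4902, -0.215, 0.0596]
orientation: [2.051, 2.378, 0.001]
contact_force: [0.2, 0.2, -1.4]
grip_width: 0.0481
gripper_force: 42.2
```

>>> step_arm:
  rows:
    - [0, 0, -0.001, 0, 0, 0]
    - [0, 0, -0.002, 0, 0, 0]
    - [0, 0, -0.002, 0, 0, 0]

```text
clock: 16.38
tcp_pos: [0.4895, -0.215, 0.0577]
orientation: [2.052, 2.378, 0.0]
contact_force: [0.5, 0.6, -0.9]
grip_width: 0.0485
gripper_force: 42.2
```

>>> step_arm:
  rows:
    - [0, 0, -0.001, 0, 0, 0]
    - [0, 0, -0.002, 0, 0, 0]
    - [0, 0, -0.003, 0, 0, 0]
    - [0, 0, -0.003, 0, 0, 0]

```text
clock: 16.72
tcp_pos: [0.4895, -0.215, 0.0575]
orientation: [2.052, 2.378, -0.002]
contact_force: [-6.3, 1.2, 19.2]
grip_width: 0.0485
gripper_force: 44.3
```

>>> step_arm:
  rows:
    - [0, 0, 0.002, 0, 0, 0]
    - [0, 0, 0.002, 0, 0, 0]
    - [0, 0, 0.002, 0, 0, 0]
    - [0, 0, 0.002, 0, 0, 0]
  jaw: 0.15

```text
clock: 17.05
tcp_pos: [0.4894, -0.2149, 0.0568]
orientation: [-2.052, -2.379, -0.0]
contact_force: [0.5, 0.4, -0.3]
grip_width: 0.0726
gripper_force: 0.0
```

>>> step_arm:
  rows:
    - [0, 0, 0.03, 0, 0, 0]
    - [0, 0, 0.09, 0, 0, 0]
    - [0, 0, 0.15, 0, 0, 0]
    - [0, 0, 0.21, 0, 0, 0]
    - [0, 0, 0.27, 0, 0, 0]

```text
clock: 17.47
tcp_pos: [0.4891, -0.2146, 0.2203]
orientation: [-2.051, -2.378, -0.0]
contact_force: [0.6, 0.6, -0.8]
grip_width: 0.0723
gripper_force: 0.0
```

>>> step_arm:
  rows:
    - [0.006, 0.05, 0.04, 0, 0, 0]
    - [0.013, 0.11, 0.05, 0, 0, 0]
    - [0.02, 0.17, 0.05, 0, 0, 0]
    - [0.028, 0.23, 0.05, 0, 0, 0]
    - [0.036, 0.29, 0.05, 0, 0, 0]

```text
clock: 17.88
tcp_pos: [0.511, -0.0395, 0.2491]
orientation: [2.052, 2.378, 0.0]
contact_force: [0.6, -0.3, -0.1]
grip_width: 0.0727
gripper_force: 0.0
```

>>> step_arm:
  rows:
    - [0.008, 0.06, 0, 0, 0, 0]
    - [0.015, 0.12, 0, 0, 0, 0]
    - [0.022, 0.18, 0, 0, 0, 0]
    - [0.029, 0.24, 0, 0, 0, 0]
    - [0.036, 0.3, 0, 0, 0, 0]

```text
clock: 18.3
tcp_pos: [0.5325, 0.1408, 0.2487]
orientation: [-2.052, -2.379, 0.0]
contact_force: [0.8, 0.5, -0.5]
grip_width: 0.0727
gripper_force: 0.0
```

>>> step_arm:
  rows:
    - [0.007, 0.06, 0, 0, 0, 0]
    - [0.014, 0.12, 0, 0, 0, 0]
    - [0.021, 0.18, 0, 0, 0, 0]
    - [0.028, 0.24, 0, 0, 0, 0]
    - [0.037, 0.31, 0, 0, 0, 0]

```text
clock: 18.72
tcp_pos: [0.555, 0.325, 0.2483]
orientation: [2.054, 2.377, -0.002]
contact_force: [0.3, 0.0, 0.5]
grip_width: 0.0724
gripper_force: 0.0
```

>>> step_arm:
  rows:
    - [0, 0.005, -0.05, 0, 0, 0]
    - [0, 0.005, -0.08, 0, 0, 0]
    - [0, 0.005, -0.08, 0, 0, 0]
    - [0, 0.005, -0.08, 0, 0, 0]

```text
clock: 19.05
tcp_pos: [0.5543, 0.3268, 0.1997]
orientation: [-2.052, -2.378, 0.004]
contact_force: [0.3, 0.4, -0.2]
grip_width: 0.0728
gripper_force: 0.0
```

```bash
python3 w.py w7; python3 t.py d|grep -E "top|scene \(42[0-9]"
```

```text
19.05 [0.5543 0.3268 0.1997] yaw 98.42890398384759 q [-0.1368  0.565  -0.6989  1.6407  0.3992  1.0866 -0.8019]
(328.5, 187.4, 2045.0, array([51.7, 52.3])) z0.062:[0.5564 0.331 ] z0.082:[0.5554 0.3367] z0.095:[0.5547 0.3404] z0.155:[0.5517 0.3575]
top (444.6, 207.7, 310.5) z0.062:[ 0.4903 -0.2203] z0.082:[ 0.4889 -0.2157] z0.095:[ 0.4881 -0.2128] z0.155:[ 0.4841 -0.1991]
top (469.5, 203.3, 325.5) z0.062:[ 0.5005 -0.2738] z0.082:[ 0.4989 -0.2682] z0.095:[ 0.4979 -0.2646] z0.155:[ 0.4934 -0.2478]
top (626.0, 180.9, 155.5) z0.062:[ 0.553  -0.6096] z0.082:[ 0.5505 -0.5977] z0.095:[ 0.5489 -0.5899] z0.155:[ 0.5413 -0.554 ]
top (402.1, 152.0, 302.5) z0.062:[ 0.6104 -0.1289] z0.082:[ 0.6068 -0.126 ] z0.095:[ 0.6045 -0.1242] z0.155:[ 0.5936 -0.1157]
top (427.2, 148.1, 299.5) z0.062:[ 0.6196 -0.1833] z0.082:[ 0.6158 -0.1794] z0.095:[ 0.6134 -0.1769] z0.155:[ 0.602  -0.1653]
top (452.1, 144.9, 294.0) z0.062:[ 0.6272 -0.2373] z0.082:[ 0.6233 -0.2324] z0.095:[ 0.6208 -0.2292] z0.155:[ 0.609  -0.2145]
top (321.0, 109.1, 219.0) z0.062:[0.7035 0.0488] z0.082:[0.6981 0.0483] z0.095:[0.6946 0.0479] z0.155:[0.6785 0.0463]
scene (422.2, 54.0, 320.0) z0.062:[-0.6269  1.0607] z0.082:[-0.5635  1.017 ] z0.095:[-0.5223  0.9885] z0.155:[-0.3321  0.8573]
scene (423.5, 38.0, 70.0) z0.062:[-0.9293  1.2589] z0.082:[-0.8554  1.2082] z0.095:[-0.8073  1.1753] z0.155:[-0.5854  1.0233]
```

View pics/w7.png

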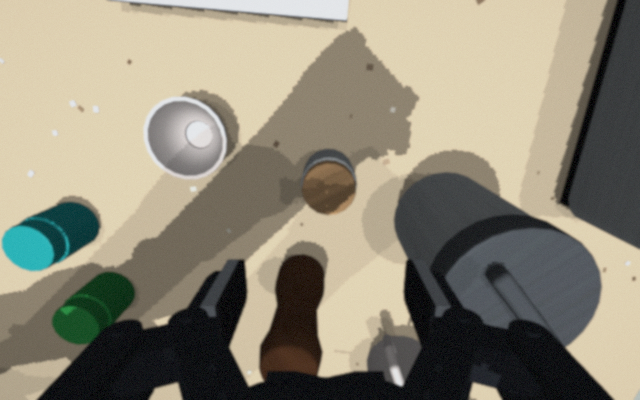

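The wrist view shows the wooden-lidded tin at (328,187) and the canister clear to the right. The mill is behind, between the fingers but 125 mm away. Tin 1 is placed 53 mm from the shelved tin. Grasping the last tin.

>>> step_arm:
  rows:
    - [0.003, 0.005, -0.05, 0, 0, 0]
    - [0.003, 0.005, -0.11, 0, 0, 0]
    - [0.003, 0.005, -0.17, 0, 0, 0]
    - [0.003, 0.005, -0.22, 0, 0, 0]
    - [0.003, 0.005, -0.255, 0, 0, 0]

```text
clock: 19.62
tcp_pos: [0.5567, 0.3293, 0.0464]
orientation: [2.054, 2.377, -0.001]
contact_force: [-0.1, -0.1, 0.2]
grip_width: 0.0727
gripper_force: 0.0
```

>>> step_arm:
  rows:
    - [0, 0, -0.015, 0, 0, 0]
    - [0, 0, -0.018, 0, 0, 0]
    - [0, 0, -0.018, 0, 0, 0]

```text
clock: 19.87
tcp_pos: [0.5573, 0.3308, 0.0383]
orientation: [2.053, 2.378, 0.002]
contact_force: [-0.2, 0.1, 0.2]
grip_width: 0.0727
gripper_force: 0.0
```

>>> step_arm:
  rows:
    - [0, 0, 0, 0, 0, 0]
    - [0, 0, 0, 0, 0, 0]
    - [0, 0, 0, 0, 0, 0]
    - [0, 0, 0, 0, 0, 0]
    - [0, 0, 0, 0, 0, 0]
  jaw: 1

```text
clock: 20.28
tcp_pos: [0.5578, 0.3313, 0.0397]
orientation: [2.052, 2.377, 0.005]
contact_force: [-1.6, -0.8, 6.6]
grip_width: 0.0482
gripper_force: 40.9
```

>>> step_arm:
  rows:
    - [0, 0, 0.03, 0, 0, 0]
    - [0, 0, 0.09, 0, 0, 0]
    - [0, 0, 0.15, 0, 0, 0]
    - [0, 0, 0.21, 0, 0, 0]
    - [0, 0, 0.27, 0, 0, 0]

```text
clock: 20.7
tcp_pos: [0.5564, 0.3306, 0.2021]
orientation: [2.051, 2.379, 0.002]
contact_force: [0.5, 0.6, -1.9]
grip_width: 0.0484
gripper_force: 41.9
```

>>> step_arm:
  rows:
    - [0, 0, 0.04, 0, 0, 0]
    - [0, 0, 0.063, 0, 0, 0]
    - [-0.006, -0.04, 0.063, 0, 0, 0]
    - [-0.015, -0.095, 0.063, 0, 0, 0]
    - [-0.024, -0.15, 0.063, 0, 0, 0]

```text
clock: 21.12
tcp_pos: [0.5414, 0.2402, 0.237]
orientation: [2.05, 2.381, 0.001]
contact_force: [0.9, 0.3, -1.0]
grip_width: 0.0483
gripper_force: 41.9
```

>>> step_arm:
  rows:
    - [-0.009, -0.06, 0, 0, 0, 0]
    - [-0.019, -0.12, 0, 0, 0, 0]
    - [-0.028, -0.18, 0, 0, 0, 0]
    - [-0.038, -0.24, 0, 0, 0, 0]
    - [-0.047, -0.3, 0, 0, 0, 0]

```text
clock: 21.53
tcp_pos: [0.5129, 0.0586, 0.2368]
orientation: [2.052, 2.379, -0.001]
contact_force: [0.6, -0.5, -0.2]
grip_width: 0.0484
gripper_force: 41.9
```

>>> step_arm:
  rows:
    - [-0.009, -0.06, 0, 0, 0, 0]
    - [-0.019, -0.12, 0, 0, 0, 0]
    - [-0.028, -0.18, 0, 0, 0, 0]
    - [-0.038, -0.24, 0, 0, 0, 0]
    - [-0.047, -0.3, 0, 0, 0, 0]

```text
clock: 21.95
tcp_pos: [0.4847, -0.1212, 0.2369]
orientation: [2.052, 2.379, -0.001]
contact_force: [0.7, 0.3, -0.4]
grip_width: 0.0484
gripper_force: 41.9
```

>>> step_arm:
  rows:
    - [-0.008, -0.05, -0.03, 0, 0, 0]
    - [-0.011, -0.069, -0.08, 0, 0, 0]
    - [-0.011, -0.069, -0.117, 0, 0, 0]
    - [-0.011, -0.069, -0.117, 0, 0, 0]
    - [-0.011, -0.069, -0.117, 0, 0, 0]

```text
clock: 22.37
tcp_pos: [0.4783, -0.1604, 0.1661]
orientation: [-2.05, -2.377, 0.001]
contact_force: [-0.0, -0.2, -0.4]
grip_width: 0.0485
gripper_force: 41.9
```

```bash
python3 w.py w8 | head -5
```

```text
22.3667 [ 0.4783 -0.1604  0.1661] yaw 98.46302701228494 q [ 0.7035  0.3597 -0.6037  2.0006  0.2654  0.8611  0.1022]
(451.4, 393.8, 647.5, array([31.2, 53.1])) z0.062:[ 0.6192 -0.3233] z0.082:[ 0.6061 -0.3025] z0.095:[ 0.5976 -0.2889] z0.155:[ 0.5583 -0.2264]
(27.4, 362.8, 4286.5, array([ 74.3, 105.6])) z0.062:[ 0.2401 -0.3446] z0.082:[ 0.2596 -0.3219] z0.095:[ 0.2723 -0.3072] z0.155:[ 0.3307 -0.2392]
(572.0, 325.2, 6584.5, array([ 92.7, 138.1])) z0.062:[ 0.6994 -0.2351] z0.082:[ 0.6794 -0.2218] z0.095:[ 0.6664 -0.2132] z0.155:[ 0.6065 -0.1734]
(327.8, 318.6, 12059.5, array([129.9, 137.1])) z0.062:[ 0.4953 -0.2591] z0.082:[ 0.4928 -0.2438] z0.095:[ 0.4913 -0.2338] z0.155:[ 0.4839 -0.1878]
```

View pics/w8.png

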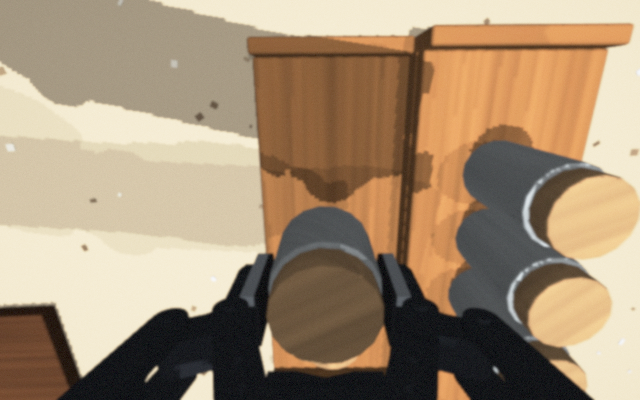

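The tin is centred over the lower step (327,307), with the front edge and riser symmetric about it. Lowering slowly.

>>> step_arm:
  rows:
    - [0.003, 0, -0.04, 0, 0, 0]
    - [0.003, 0, -0.09, 0, 0, 0]
    - [0.003, 0, -0.13, 0, 0, 0]
    - [0.003, 0, -0.15, 0, 0, 0]
    - [0.003, 0, -0.155, 0, 0, 0]

```text
clock: 22.83
tcp_pos: [0.4809, -0.1602, 0.0732]
orientation: [-2.05, -2.379, 0.0]
contact_force: [0.8, -0.9, -0.5]
grip_width: 0.0485
gripper_force: 41.9
```

>>> step_arm:
  rows:
    - [0, 0, -0.005, 0, 0, 0]
    - [0, 0, -0.01, 0, 0, 0]
    - [0, 0, -0.01, 0, 0, 0]
    - [0, 0, -0.01, 0, 0, 0]

```text
clock: 23.17
tcp_pos: [0.4817, -0.1611, 0.0687]
orientation: [2.051, 2.377, 0.001]
contact_force: [0.4, -0.5, -1.2]
grip_width: 0.0486
gripper_force: 41.9
```

>>> step_arm:
  rows:
    - [-0.001, 0, -0.005, 0, 0, 0]
    - [-0.001, 0, -0.009, 0, 0, 0]
    - [-0.001, 0, -0.012, 0, 0, 0]
    - [-0.001, 0, -0.013, 0, 0, 0]
    - [-0.001, 0, -0.013, 0, 0, 0]

```text
clock: 23.58
tcp_pos: [0.4802, -0.161, 0.0598]
orientation: [-2.052, -2.378, 0.0]
contact_force: [-0.5, 0.8, -1.0]
grip_width: 0.0482
gripper_force: 41.9
```

>>> step_arm:
  rows:
    - [0, 0, -0.001, 0, 0, 0]
    - [0, 0, -0.002, 0, 0, 0]
    - [0, 0, -0.002, 0, 0, 0]

```text
clock: 23.83
tcp_pos: [0.4803, -0.161, 0.0596]
orientation: [2.052, 2.379, -0.001]
contact_force: [-4.2, -0.0, 11.0]
grip_width: 0.0483
gripper_force: 43.0
```

Contact at 11 N. Releasing, rising clear and checking.

>>> step_arm:
  rows:
    - [0, 0, 0.001, 0, 0, 0]
    - [0, 0, 0.001, 0, 0, 0]
    - [0, 0, 0.001, 0, 0, 0]
    - [0, 0, 0.001, 0, 0, 0]
  jaw: 0.15

```text
clock: 24.17
tcp_pos: [0.4804, -0.1609, 0.0592]
orientation: [-2.052, -2.379, -0.0]
contact_force: [0.2, -0.5, 0.2]
grip_width: 0.0725
gripper_force: 0.0
```

>>> step_arm:
  rows:
    - [0, 0, 0.03, 0, 0, 0]
    - [0, 0, 0.09, 0, 0, 0]
    - [0, 0, 0.15, 0, 0, 0]
    - [0, 0, 0.21, 0, 0, 0]
    - [0, 0, 0.27, 0, 0, 0]

```text
clock: 24.58
tcp_pos: [0.48, -0.1607, 0.2228]
orientation: [-2.051, -2.379, -0.0]
contact_force: [1.0, -1.7, -0.5]
grip_width: 0.0728
gripper_force: 0.0
```

>>> step_arm:
  rows:
    - [-0.01, 0.05, 0.03, 0, 0, 0]
    - [-0.02, 0.11, 0.05, 0, 0, 0]
    - [-0.03, 0.17, 0.05, 0, 0, 0]
    - [-0.04, 0.23, 0.05, 0, 0, 0]
    - [-0.04, 0.29, 0.05, 0, 0, 0]

```text
clock: 25.0
tcp_pos: [0.4551, 0.0143, 0.2516]
orientation: [2.052, 2.377, -0.001]
contact_force: [1.0, 0.2, 0.3]
grip_width: 0.0725
gripper_force: 0.0
```

>>> step_arm:
  rows:
    - [0, 0, 0, 0, 0, 0]
    - [0, 0, 0, 0, 0, 0]
    - [0, 0, 0, 0, 0, 0]
    - [0, 0, 0, 0, 0, 0]

```text
clock: 25.33
tcp_pos: [0.4563, 0.0116, 0.251]
orientation: [-2.054, -2.376, 0.001]
contact_force: [-0.4, 0.4, 0.8]
grip_width: 0.0726
gripper_force: 0.0
```

```bash
python3 t.py e
python3 - <<'E'
import cv2,numpy as np
a=cv2.imread('pics/top_e.png')[90:260,160:520];b=cv2.imread('pics/scene_e.png')[150:320,100:460]
cv2.imwrite('pics/f.png',np.vstack([cv2.resize(a,(600,283)),cv2.resize(b,(600,283))]))
E
```

```text
top (419.1, 211.6, 314.0) z0.062:[ 0.4812 -0.1656] z0.082:[ 0.48  -0.162] z0.095:[ 0.4793 -0.1597] z0.155:[ 0.4758 -0.1491]
top (444.6, 207.6, 312.5) z0.062:[ 0.4905 -0.2203] z0.082:[ 0.4892 -0.2157] z0.095:[ 0.4883 -0.2128] z0.155:[ 0.4843 -0.1991]
top (469.7, 203.2, 317.5) z0.062:[ 0.5007 -0.2742] z0.082:[ 0.4991 -0.2686] z0.095:[ 0.4982 -0.265 ] z0.155:[ 0.4936 -0.2482]
top (627.0, 180.6, 135.5) z0.062:[ 0.5537 -0.6118] z0.082:[ 0.5512 -0.5998] z0.095:[ 0.5495 -0.592 ] z0.155:[ 0.5419 -0.556 ]
top (402.3, 152.1, 294.0) z0.062:[ 0.6102 -0.1293] z0.082:[ 0.6066 -0.1264] z0.095:[ 0.6042 -0.1246] z0.155:[ 0.5934 -0.1161]
top (427.3, 148.0, 293.5) z0.062:[ 0.6198 -0.1835] z0.082:[ 0.616  -0.1796] z0.095:[ 0.6136 -0.1771] z0.155:[ 0.6022 -0.1655]
top (452.1, 144.8, 292.0) z0.062:[ 0.6275 -0.2373] z0.082:[ 0.6235 -0.2324] z0.095:[ 0.621  -0.2292] z0.155:[ 0.6092 -0.2145]
top (321.1, 109.0, 198.0) z0.062:[0.7037 0.0486] z0.082:[0.6984 0.0481] z0.095:[0.6949 0.0477] z0.155:[0.6787 0.0461]
scene (343.5, 286.0, 186.5) z0.062:[0.7317 0.0367] z0.082:[0.7476 0.0287] z0.095:[0.758  0.0235] z0.15
[... 334 characters left out ...]
 0.5117 -0.2186] z0.095:[ 0.5276 -0.2179] z0.155:[ 0.601 -0.215]
scene (246.6, 221.9, 198.5) z0.062:[ 0.4813 -0.1027] z0.082:[ 0.506  -0.1058] z0.095:[ 0.522  -0.1078] z0.155:[ 0.596  -0.1171]
scene (220.2, 226.2, 376.0) z0.062:[ 0.4779 -0.163 ] z0.082:[ 0.5027 -0.164 ] z0.095:[ 0.5189 -0.1647] z0.155:[ 0.5932 -0.1677]
scene (424.7, 53.7, 150.5) z0.062:[-0.6281  1.0769] z0.082:[-0.5647  1.0326] z0.095:[-0.5235  1.0038] z0.155:[-0.3332  0.8709]
scene (396.7, 22.4, 59.0) z0.062:[-1.3691  1.3189] z0.082:[-1.2798  1.2662] z0.095:[-1.2217  1.2319] z0.155:[-0.9538  1.0736]
scene (423.1, 13.8, 103.5) z0.062:[-1.5925  1.6722] z0.082:[-1.4954  1.6071] z0.095:[-1.4323  1.5648] z0.155:[-1.1409  1.3695]
```

View pics/f.png

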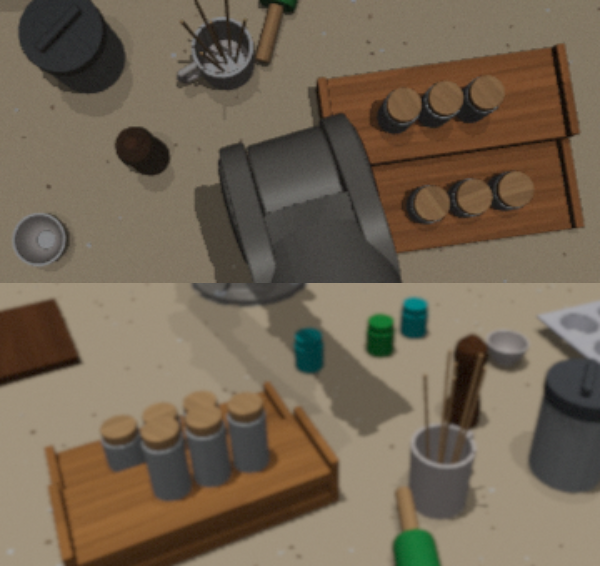

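The last view shows both rows of three upright. Lids are at top (402,152), (427,148), (452,145) for the jars and (419,212), (445,208), (470,203) for the tins, spaced 50 to 55 mm. The bystanders look unmoved, so I'm handing in.

```bash
python3 -c "
from bench import r
print(r.hand_in())"
```

```text
the job is handed in; nothing more can be done
None
```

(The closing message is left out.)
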